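Set the reference cell in the rinse-water meter

ROBOT

A 6-joint arm with a two-finger parallel gripper is mounted at the origin on a cart in front of the work surface, level with it; the furniture and walls round the work are solid. World frame = base frame: x ahead of the robot, y to its left, z up, the work surface at z = 0. Lengths are in m, angles in rad, forces in N, time in s.
With the tool pointing down it reaches from about 0.375 to 0.975 m from the base axis. Payload 3.8 kg.
Tool frame: the origin (TCP) lies midway between the tips of the shut fingers; the grasp point (between the pads) lies 19 mm behind it; z points along the fingers, y is the line along which they close (so a half turn about z gives the same grasp; the last joint's range is limited). The gripper opens to 85 mm and grips with 20 to 120 N. Pads are 22 mm wide; open, the fingers measure 114 mm over their backs; the gripper's body (76 mm by 85 mm) begins 54 mm behind the grasp point. The pads swing forward as they close: fully open they stand 13 mm farther back than shut.
Start: joints at [1.226, 0.264, 1.604, -0, 1.274, -0.037], TCP at [0.204, 0.643, 0.231] pointing down, gripper open.
Joint ranges: [-2.63, 2.63], [-0.94, 2.18], [0.31, 2.57], [-1.31, 4.45], [0, 2.66], [-2.55, 2.55]. Speed limits (rad/s): [2.57, 2.57, 3.14, 3.14, 3.14, 3.14].

INTERFACE

Orientations are given as a rotation vector (axis times angle).
In Python, from workcell import read_state, vision, ticket gives the robot as it stands. The module is installed in compiled form; this text tells all that it offers.
- The arm moves only by the tool jog_arm, never from a script. Its arguments are lists of equal length, an entry for each row: "turn": the turn, a rotation vector about the tool's x, y, z in rad, a list of three; "delta_pos": the shift along the tool's x, y, z in m, a list of three; "gripper": the finger opening in m, from 0 to 0.0854. In form: {"turn": [[rx, ry, rz], ...], "delta_pos": [[dx, dy, dz], ...], "gripper": [gripper, ...]}. A call has 1 to 20 rows; each row shifts and turns the commanded pose from where the row before left it, along the tool's axes as they then stand; what a row does not reach is not made up. A row lasts 1/12 s, in which the tool goes at most 41.7 mm and 7.16 degrees, less where a joint would pass 70% of its speed; a pose out of reach is approached as far as the arm can. A call with a gripper value outside its range is refused whole. The fingers move at their own pace and stop on an object; "grip_force" is the grip in N (left out, the last holds). Time passes only in rows, so rows that do not move let the fingers close. It gives the time, the measured TCP pose, the force, the opening and the grip force at its end, in the units of the state.
- read_state(): the state, without advancing time (a new reading comes with each control period).
- vision.read_camera(name): name is "scene" or "top" or "wrist"; returns the picture (400x640x3 uint8, red, green, blue); there is no depth.
- vision.calibration(name): a dict with "vfov" (degrees; the focal length in pixels is half the picture's height over the tangent of half this angle, whatever the lens; pixels are square), "cx", "cy" (the principal point, pixels), "dist" ([k1, k2, p1, p2, k3] as OpenCV has them; the pictures are not rectified), "R" (3x3) and "t" (3): a world point X has camera coordinates R X + t; the wrist camera has in their place "mount" (4x4, takes a point from camera to tool coordinates, whose origin is the TCP and whose axes are the flange's). Camera axes: x right, y down, z forward; pixel columns grow to the right and rows downward; lengths in m; the calibration is good to about 2 mm. A picture is of the moment at which its call begins: read the wrist's pose just before it. calibration takes no time and is no camera call.
- ticket.finish_job(): hands the job in; it is judged then, once.
The state is a dict: "time": time; "q": joint angles; "joint_vel": joint speeds; "joint_torque": joint torques, N m; "tool_pos": TCP position; "tcp_rot": TCP orientation; "wrist_force": force on the tool from outside, world axes, zero at the start; "torque": the same for the moment, N m; "width": opening from 0.0 (shut) to 1.0 (fully open); "grip_force": force on a finger pad.
Only numpy, scipy, OpenCV 4.12 (cv2) and the standard library are available. Lean on these libraries where they do the work, as an engineer would, in place of code of your own. Each camera call takes 0.05 s, during which the arm holds its last target. There are 200 camera calls.

TASK

Stand the reference cell upright on the floor of the meter's wide loading pocket, with its clear faces looking across the lane along the light path, then slide it along the lane past the leaf spring until it is fully home on the end stop. Press it against the stop for about half a second with roughly one kilogram's push (10 N), let go and leave it seated; it is glass, so set it down gently and never push it on the stop with more than two kilograms (20 N), and leave everything else where it stands.

Things in the scene. Friction and masses are not known exactly. Their poses are not given: they have to be found in the camera images.
- cell_center (a point): Centre (37.5 mm above the underside) of the loose reference cell: an upright square block 24x24 mm, 75 mm high, about 100 g, rounded edges. Its own z is up; the faces looking along its own +x and -x are ribbed (grip faces), those along +y and -y are clear windows; a thin steel bar inlaid in the top runs along y, from one clear face to the other. It starts upright on the worktop, at any yaw.
- meter: Water-clarity meter fixed on the worktop: low box 160 (x) x 110 (y) x 36 mm high. Origin: centre of its underside; x along its cell lane to the end stop, y across it (the light path is along y), z up. Deck flat but for two 5 mm high, 20 mm wide bosses (lamp, detector) at x=23, y=+40 and -40 mm. Recess open at the top, its floor 10 mm above the worktop: loading pocket, funnel, lane.
- pocket (a point): Cell's centre when it stands mid-way in the loading pocket (meter frame -38, 1.5, 47.5 mm); axes as the meter's. Pocket: x=-60 to -17 mm, y=-14 to +17 mm; then a funnel to x=-5 narrows it into the lane (y=-12 to +15 mm), which ends at the end stop at x=35 mm (all meter frame). The standing cell rises 49 mm above the deck.
- spring (a point): Middle of the pressing face of the steel leaf spring in the lane's +y side (meter frame x=23, y=10, z=23 mm). A 16 mm ramp (x=2 to 18 mm) leads to its 10 mm flat, 5 mm out of the wall. It gives way to +y (1 N per mm; 1 N at first touch, 3 N with the cell in) and presses the cell flat to the -y wall. Drag past it 2 to 8 N, more if the cell is forced on the -y wall; friction then keeps it in.
- seat (a point): Where the cell's centre is when it is fully seated, on the recess floor, against the end stop and the -y wall (meter frame 23, 0, 47.5 mm); axes as the meter's.
- end_stop: Rigid steel stop plate across the end of the lane, 8 mm thick, 40 mm wide, level with the deck; origin at the middle of the face that the cell meets, axes as the meter's.
- thread_spool_5_c (a point): Bystander, loose: thread spool, upright, 25 mm across, 43 high; point 20 mm above the middle of its underside. To be left alone.
- wax_pot_c (a point): Bystander, loose: flat round pot with lid, 90 mm across, 32 high; point 20 mm above the middle of its underside. To be left alone.
- wash_timer_c (a point): Bystander, loose: wind-up timer, 60x67x62 mm; point 20 mm above the middle of its underside. To be left alone.
- dosing_cap_1_c (a point): Bystander, loose: open conical dosing cap, 65 mm across, 40 high; point 20 mm above the middle of its underside. To be left alone.
Mind the look-alikes: they are no part of the job. Several things look just like the part that bears cell_center: the one meant starts nearest to the robot's base.

How it is judged:
On the way, in this order (a step that is already met when the one before it is completed fails the run):
1. the cell stands upright on the floor of the loading pocket (behind the funnel), clear faces along the light path within 0.12 rad (x of cell_center in the frame of pocket between -0.012 and 0.014 m and y of cell_center in the frame of pocket between -0.005 and 0.005 m and z of cell_center in the frame of pocket below 0.004 m and angle between the y axis of cell_center and the y axis of pocket, either way round below 0.12 rad), for 0.1 s.
2. the cell is home in the lane and pressed against the end stop with more than 5 N for 0.3 s (contact force between cell and end_stop above 5 N and x of cell_center in the frame of seat above -0.003 m and z of cell_center in the frame of seat below 0.004 m), for 0.3 s.
At the end, for the whole second after the job is handed in: The cell stands released and at rest in the lane: centre within 2 mm of the seat along and across the lane and 3 mm in height, upright and with its clear faces along the light path within 0.05 rad (either way round) (x of cell_center in the frame of seat between -0.002 and 0.002 m and y of cell_center in the frame of seat between -0.002 and 0.002 m and z of cell_center in the frame of seat between -0.003 and 0.003 m and angle between the y axis of cell_center and the y axis of seat, either way round below 0.05 rad and angle between cell_center's own z axis and vertical below 0.05 rad and linear speed of cell below 0.01 m/s); the robot touches nothing.
It fails at once if the cell is pressed on the end stop with more than 20 N (contact force between cell and end_stop above 20 N).
It fails at once if the cell is loaded against the meter as a whole with more than 50 N (banged down or jammed) (contact force between cell and meter above 50 N).
It fails at once if one of the bystanders is moved more than 2 cm (distance of any of thread_spool_5_c, wax_pot_c, wash_timer_c, dosing_cap_1_c from where it was at the start of the episode above 0.02 m).
It also fails if it takes over 59 s, if anything falls off the work surface, if the arm or the gripper's body presses on something with over 40 N, if the wrist force passes 120 N, or if a joint passes its speed limit or range.

## Working session

There is one attempt and no reset: what is moved stays moved. The work goes in short steps, Python scripts to look and compute and a tool call to move; the robot and the scene stay as the last step left them, time stands still between calls to the robot, and variables do not carry over. Pictures are saved under pics/ and viewed, at most 10 in all, crops included, and the job is handed in when it is done.

Besides the shell and the picture viewer there is one more tool, called after "Request:" as name(argument=value, ...) on one line, values as JSON. jog_arm: Moves the arm, as the interface text tells. Its arguments: {"type":"object","properties":{"turn":{"type":"array","items":{"type":"array","items":{"type":"number"}}},"delta_pos":{"type":"array","items":{"type":"array","items":{"type":"number"}}},"gripper":{"type":"array","items":{"type":"number"}},"grip_force":{"type":"number"}},"required":["turn","delta_pos","gripper"]}

```bash
mkdir -p pics; cat > h.py <<'E'
import numpy as np, cv2
from scipy.spatial.transform import Rotation as Ro
from workcell import read_state, vision, ticket
def K(c):
    f=200/np.tan(np.radians(c["vfov"])/2); return np.array([[f,0,c["cx"]],[0,f,c["cy"]],[0,0,1.]])
def pose(name,s=None):
    c=vision.calibration(name)
    if name!="wrist": return c,np.array(c["R"]),np.array(c["t"])
    s=s or read_state(); M=np.array(c["mount"]); T=np.eye(4); T[:3,:3]=Ro.from_rotvec(s["tcp_rot"]).as_matrix(); T[:3,3]=s["tool_pos"]
    W=np.linalg.inv(T@M); return c,W[:3,:3],W[:3,3]
def proj(name,X,s=None):
    c,R,t=pose(name,s); return cv2.projectPoints(np.array(X,float).reshape(-1,1,3),cv2.Rodrigues(R)[0],t,K(c),np.array(c["dist"],float))[0].reshape(-1,2)
def unproj(name,px,z,s=None):
    c,R,t=pose(name,s); n=cv2.undistortPoints(np.array(px,float).reshape(-1,1,2),K(c),np.array(c["dist"],float)).reshape(-1,2)
    d=np.c_[n,np.ones(len(n))]@R; o=-R.T@t; z=np.broadcast_to(z,len(n)); return o+d*((z-o[2])/d[:,2])[:,None]
def snap(name,f):
    s=read_state(); im=vision.read_camera(name); cv2.imwrite(f,im[:,:,::-1]); return im,s
E
python3 - <<'E'
from h import *
for n in ["top","scene"]: snap(n,f"pics/{n}0.png"); c,R,t=pose(n); print(n,-R.T@t,c["vfov"])
print(read_state()); print(vision.calibration("wrist"))
E
```

```text
top [ 0.52240854 -0.31093048  1.01618999] 56.43671246163908
scene [-0.02475059 -0.85767037  0.70242939] 54.512131050874544
{'time': 0.1, 'q': array([ 1.22610143e+00,  2.64734575e-01,  1.60523578e+00,  2.01304193e-05,
        1.27368153e+00, -3.69004535e-02]), 'joint_vel': array([-0.00015201, -0.00152689, -0.00411543, -0.00038514,  0.00093413,
       -0.00028969]), 'joint_torque': array([ 1.30649609e-03, -5.16704249e+01, -3.68589842e+01,  1.42368344e-04,
        6.33755393e-03,  6.70412632e-07]), 'tool_pos': array([0.2042713 , 0.64266452, 0.23004915]), 'tcp_rot': array([-0.48152231, -3.10405515,  0.0031698 ]), 'wrist_force': array([ 0.25745927,  0.36260215, -0.33148768]), 'torque': array([ 0.00966976, -0.02051094, -0.02979237]), 'grip_force': 0.0, 'width': 1.000284343708934}
{'vfov': 71.608433429149, 'cx': 319.89043907546187, 'cy': 201.29969583982933, 'dist': array([-0.00020438,  0.        ,  0.        ,  0.        ,  0.        ]), 'mount': array([[ 6.39646661e-04, -9.53511923e-01, -3.01354614e-01,
         7.60579217e-02],
       [ 9.99999290e-01,  3.06892683e-04,  1.15153496e-03,
        -3.82514999e-04],
       [-1.00551879e-03, -3.01355137e-01,  9.53511442e-01,
        -1.43088509e-01],
       [ 0.00000000e+00,  0.00000000e+00,  0.00000000e+00,
         1.00000000e+00]])}
```

View pics/top0.png

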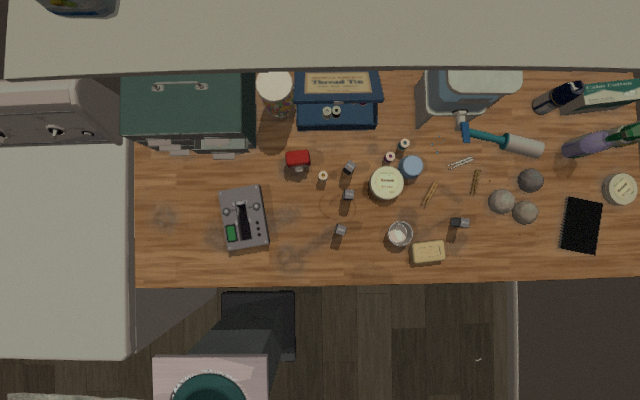

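View pics/scene0.png

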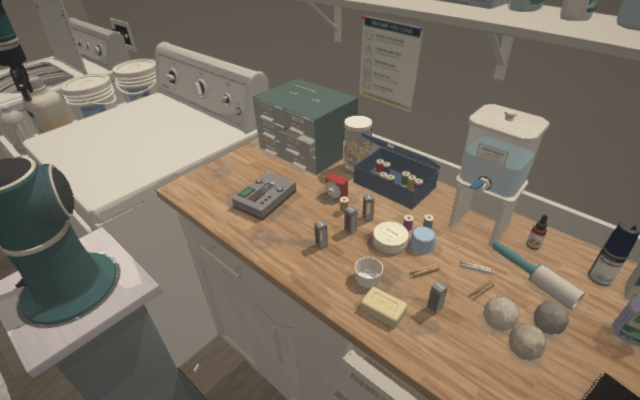

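Candidates for the cell (top picture): (340,230), (349,194), (350,167) and (460,223). The meter is at (244,218). I'll compute their distances from the base and check the choice in crops.

```bash
python3 - <<'E'
from h import *
im=cv2.imread("pics/top0.png")
for p in [(340,228),(349,193),(350,166),(460,222)]:
    X=unproj("top",[p],0.075)[0]; print(p,X.round(3),np.hypot(*X[:2]).round(3))
a=cv2.resize(im[175:260,210:275],None,fx=6,fy=6,interpolation=cv2.INTER_CUBIC)
b=cv2.resize(im[215:245,325:355],None,fx=13,fy=13,interpolation=cv2.INTER_CUBIC)
o=np.zeros((510,790,3),np.uint8);o[:510,:390]=a;o[:390,395:785]=b
cv2.imwrite("pics/crop1.png",o)
print(unproj("top",[(221,192),(259,184),(268,243),(231,252)],0.036).round(3))
E
```

```text
(340, 228) [ 0.498 -0.363  0.075] 0.616
(349, 193) [ 0.586 -0.388  0.075] 0.703
(350, 166) [ 0.655 -0.392  0.075] 0.763
(460, 222) [ 0.507 -0.67   0.075] 0.84
[[ 0.598 -0.053  0.036]
 [ 0.617 -0.154  0.036]
 [ 0.461 -0.176  0.036]
 [ 0.439 -0.078  0.036]]
```

View pics/crop1.png

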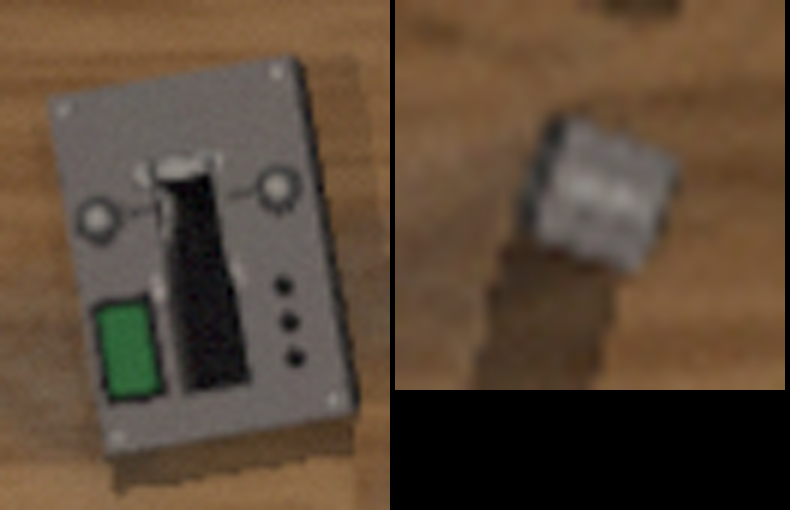

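The chosen cell is at top (340,230), 0.616 m from the base and the nearest of the four. The meter's lane runs away from the robot, with yaw about 0.145. Next I move over it for wrist views.

Request:
jog_arm(turn=[[0,0,0.124],[0,0,0.124],[0,0,0.124],[0,0,0.124],[0,0,0.124],[0,0,0.124],[0,0,0.124],[0,0,0.124],[0,0,0.124],[0,0,0],[0,0,0],[0,0,0],[0,0,0],[0,0,0],[0,0,0],[0,0,0],[0,0,0],[0,0,0],[0,0,0],[0,0,0]], delta_pos=[[0,0,0],[0,0,0],[0,0,0],[0,0,0],[0,0,0],[0,0,0],[0,0,0],[0,0,0],[0,0,0],[-0.0374,0.0123,0],[-0.0374,0.0123,0],[-0.0374,0.0123,0],[-0.0374,0.0123,0],[-0.0374,0.0123,0],[-0.0374,0.0123,0],[-0.0374,0.0123,0],[-0.0374,0.0123,0],[-0.0374,0.0123,0],[-0.0374,0.0123,0],[-0.0374,0.0123,0]], gripper=[0.0854,0.0854,0.0854,0.0854,0.0854,0.0854,0.0854,0.0854,0.0854,0.0854,0.0854,0.0854,0.0854,0.0854,0.0854,0.0854,0.0854,0.0854,0.0854,0.0854])

```text
time: 1.77
tool_pos: [0.3987, 0.2542, 0.231]
tcp_rot: [-2.052, -2.379, 0.0]
wrist_force: [0.8, 0.1, 0.8]
width: 1.002
grip_force: 0.0
```

Request:
jog_arm(turn=[[0,0,0],[0,0,0],[0,0,0],[0,0,0],[0,0,0],[0,0,0],[0,0,0],[0,0,0],[0,0,0],[0,0,0],[0,0,0]], delta_pos=[[-0.0374,0.0123,0],[-0.0374,0.0123,0],[-0.0374,0.0123,0],[-0.0375,0.003,0],[-0.0375,0.003,0],[-0.0375,0.003,0],[-0.0375,0.003,0],[-0.0375,0.003,0],[-0.0375,0.003,0],[0,0,0],[0,0,0]], gripper=[0.0854,0.0854,0.0854,0.0854,0.0854,0.0854,0.0854,0.0854,0.0854,0.0854,0.0854])

```text
time: 2.68
tool_pos: [0.5021, -0.0712, 0.2307]
tcp_rot: [-2.057, -2.373, 0.001]
wrist_force: [-0.5, 0.5, 0.7]
width: 1.0
grip_force: 0.0
```

```bash
python3 - <<'E'
from h import *
im,s=snap("wrist","pics/w_meter.png"); print(s["tool_pos"],s["tcp_rot"],s["time"],s["wrist_force"])
np.save("s_meter.npy",np.r_[s["tool_pos"],s["tcp_rot"]])
E
```

```text
[ 0.50208235 -0.07120577  0.2307233 ] [-2.05660910e+00 -2.37340769e+00  7.74471116e-04] 2.6833 [-0.52258446  0.5464526   0.67937579]
```

View pics/w_meter.png

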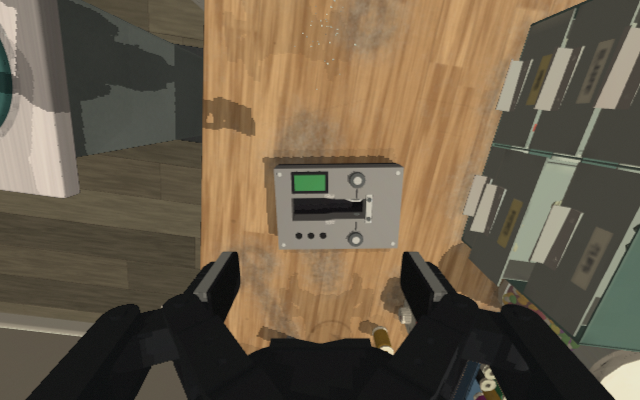

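The meter sits aligned with the tool, with corners near (275,170), (404,165), (402,248) and (278,249). I'll zoom in on it.

```bash
python3 - <<'E'
from h import *
im=cv2.imread("pics/w_meter.png")
cv2.imwrite("pics/crop2.png",cv2.resize(im[155:260,265:415],None,fx=5,fy=5,interpolation=cv2.INTER_CUBIC))
E
```

```text
(no output)
```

View pics/crop2.png

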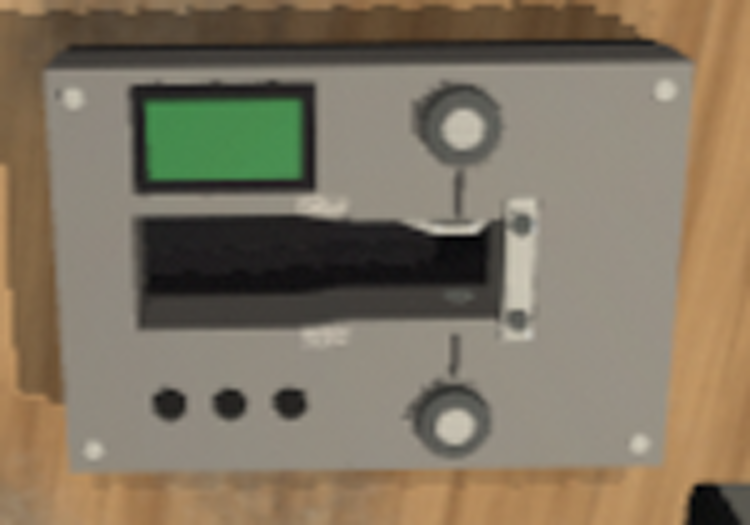

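```bash
cat > meter.py <<'E'
from h import *
from scipy.optimize import least_squares
v=np.load("s_meter.npy"); s={"tool_pos":v[:3],"tcp_rot":v[3:]}
P=np.array([(45,70),(692,64),(664,466),(73,470),(137,216),(138,327),(504,218),(504,320)],float)
px=(P+.5)/5-.5+np.array([265,155])
M=np.array([(-80,55),(80,55),(80,-55),(-80,-55),(-60,17),(-60,-14),(35,15),(35,-12)])*1e-3
def w(p): c,sn=np.cos(p[2]),np.sin(p[2]); return np.c_[M@np.array([[c,sn],[-sn,c]])+p[:2],np.full(len(M),p[3] if len(p)>3 else .036)]
for p0 in ([.53,-.115,.14],[.53,-.115,.14,.036]):
    r=least_squares(lambda p:(proj("wrist",w(p),s)-px).ravel(),p0); print(r.x.round(4)); print(r.fun.reshape(-1,2).round(2).tolist())
E
python3 meter.py; python3 - <<'E'
from h import *
X=np.array([[-.08,.055],[.08,.055],[.08,-.055],[-.08,-.055]])
print(unproj("top",[(218.2+.0,191.7),(258.5,184.2),(268.9,243.2),(228,250.3)],.036).mean(0))
E
```

```text
[ 0.5323 -0.1089  0.1549]
[[0.12, -0.2], [0.79, -0.46], [-0.08, -0.0], [-0.48, 0.41], [-0.74, -0.02], [0.07, 0.52], [0.52, 0.27], [-0.28, -0.29]]
[ 0.5325 -0.1095  0.1549  0.0342]
[[0.46, -0.0], [0.39, -0.27], [-0.4, -0.24], [-0.19, 0.17], [-0.5, 0.01], [0.29, 0.42], [0.34, 0.29], [-0.45, -0.37]]
[ 0.52979651 -0.11136833  0.036     ]
```

Request:
jog_arm(turn=[[0,0,0],[0,0,0],[0,0,0],[0,0,0],[0,0,0],[0,0,0],[0,0,0],[0,0,0]], delta_pos=[[-0.0396,-0.0057,0.004],[-0.0396,-0.0057,0.004],[-0.0396,-0.0057,0.004],[-0.0396,-0.0057,0.004],[-0.0396,-0.0057,0.004],[-0.0396,-0.0057,0.004],[0,0,0],[0,0,0]], gripper=[0.0854,0.0854,0.0854,0.0854,0.0854,0.0854,0.0854,0.0854])

```text
time: 3.4
tool_pos: [0.5031, -0.3093, 0.2064]
tcp_rot: [-2.053, -2.376, -0.0]
wrist_force: [-0.3, 1.2, 0.1]
width: 0.999
grip_force: 0.0
```

```bash
python3 - <<'E'
from h import *
im,s=snap("wrist","pics/w_cell.png"); print(s["tool_pos"],s["tcp_rot"])
np.save("s_cell.npy",np.r_[s["tool_pos"],s["tcp_rot"]])
u=proj("wrist",[[.498,-.363,.075]],s)[0]; print(u)
x,y=(u-40).astype(int); print(x,y)
im=cv2.imread("pics/w_cell.png")[y:y+80,x:x+80]
cv2.imwrite("pics/crop3.png",cv2.resize(im,None,fx=7,fy=7,interpolation=cv2.INTER_CUBIC))
E
```

```text
[ 0.50309497 -0.30933977  0.20637852] [-2.05269622e+00 -2.37563622e+00 -4.68170807e-04]
[307.29605795 238.64416658]
267 198
```

View pics/crop3.png

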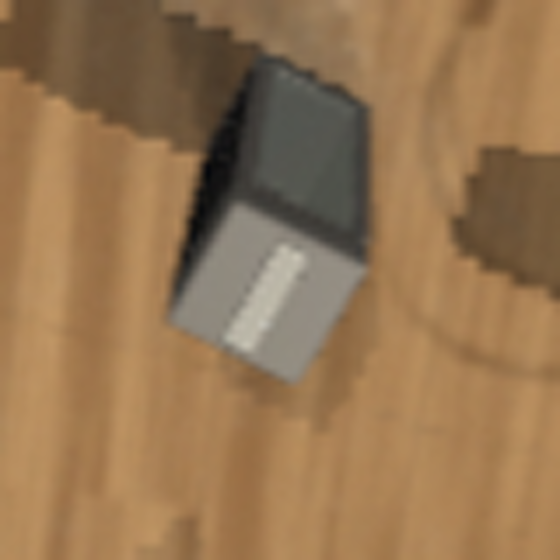

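The crop shows the top face with corners (240,198), (368,265), (297,382) and (170,320). The steel bar runs from (293,248) to (240,348), and the clear window is on the upper side, at the end of the bar.

```bash
python3 - <<'E'
from h import *
v=np.load("s_cell.npy"); s={"tool_pos":v[:3],"tcp_rot":v[3:]}
f=lambda P:(np.array(P,float)+.5)/7-.5+np.array([267,198])
C=unproj("wrist",f([(240,198),(368,265),(297,382),(170,320)]),.075,s)[:,:2]
B=unproj("wrist",f([(293,248),(240,348)]),.075,s)[:,:2]
print(C.round(4),C.mean(0),np.linalg.norm(np.roll(C,-1,0)-C,axis=1))
a=lambda d:np.arctan2(d[1],d[0])
yd=[a(B[0]-B[1]),a(C[0]-C[3]),a(C[1]-C[2])]; xd=[a(C[1]-C[0]),a(C[2]-C[3])]
print(yd,xd)
R=Ro.from_rotvec(s["tcp_rot"]).as_matrix(); print(a(R[:2,1]))
cx=np.mean(xd+[q-np.pi/2 for q in yd]); print("cell x angle",cx)
print("turn about tool z",-(cx-a(R[:2,1])))
d=C.mean(0)-s["tool_pos"][:2]; print("tool delta now",R.T@np.r_[d,0])
E
```

```text
[[ 0.4892 -0.3492]
 [ 0.5101 -0.3574]
 [ 0.502  -0.3788]
 [ 0.481  -0.3711]] [ 0.49559851 -0.36412786] [0.02246091 0.02296341 0.02237661 0.02338368]
[np.float64(1.2533632582020824), np.float64(1.2119811686928286), np.float64(1.2083847970348593)] [np.float64(-0.3722697414358386), np.float64(-0.35353157286244385)]
0.14559490795674634
cell x angle -0.35289221415064037
turn about tool z 0.4984871221073867
tool delta now [-5.31207778e-02 -1.53658439e-02 -7.33182810e-05]
```

Request:
jog_arm(turn=[[0,0,0],[0,0,0],[0,0,0.1245],[0,0,0.1245],[0,0,0.1245],[0,0,0.1245],[0,0,0],[0,0,0]], delta_pos=[[-0.0265,-0.0077,0],[-0.0265,-0.0077,0],[0,0,0.015],[0,0,0.015],[0,0,0.015],[0,0,0.015],[0,0,0],[0,0,0]], gripper=[0.0854,0.0854,0.0854,0.0854,0.0854,0.0854,0.0854,0.0854])

```text
time: 4.12
tool_pos: [0.4958, -0.3614, 0.1466]
tcp_rot: [-2.568, -1.806, 0.001]
wrist_force: [0.1, -0.6, 0.2]
width: 1.0
grip_force: 0.0
```

```bash
python3 - <<'E'
from h import *
im,s=snap("wrist","pics/w_cell2.png"); print(s["tool_pos"],s["tcp_rot"])
R=Ro.from_rotvec(s["tcp_rot"]).as_matrix(); print(np.arctan2(R[1,1],R[0,1]),R[:,2])
im=cv2.imread("pics/w_cell2.png"); cv2.imwrite("pics/crop4.png",cv2.resize(im[150:400,170:470],None,fx=2,fy=2))
E
```

```text
[ 0.49578986 -0.36136501  0.14658502] [-2.56757148e+00 -1.80577445e+00  5.47442835e-04]
-0.3449195770724691 [-0.00178375  0.00192994 -0.99999655]
```

View pics/crop4.png

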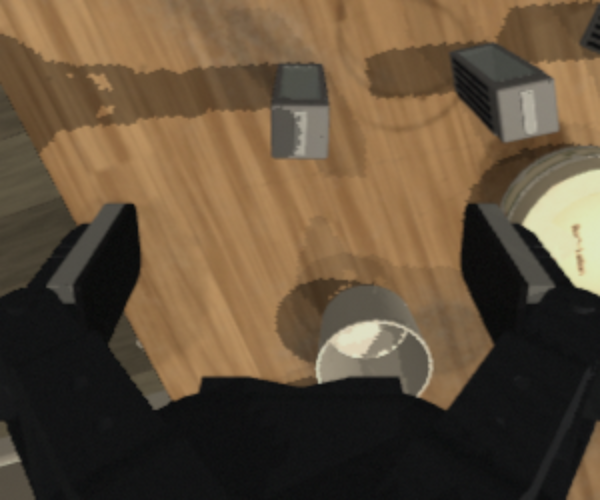

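```bash
python3 - <<'E'
from h import *
s=read_state()
P=(np.array([(273,107),(328,107),(327.5,158),(273,158)])+.5)/2-.5+np.array([170,150])
C=unproj("wrist",P,.075,s); R=Ro.from_rotvec(s["tcp_rot"]).as_matrix()
print(C.mean(0),((C-s["tool_pos"])@R).round(4))
E
```

```text
[ 0.49606701 -0.36668059  0.075     ] [[ 0.007  -0.0101  0.0728]
 [ 0.0071  0.0124  0.0728]
 [-0.0155  0.0125  0.0728]
 [-0.0155 -0.0104  0.0728]]
```

Request:
jog_arm(turn=[[0,0,0],[0,0,0],[0,0,0],[0,0,0],[0,0,0],[0,0,0],[0,0,0],[0,0,0],[0,0,0],[0,0,0],[0,0,0],[0,0,0],[0,0,0],[0,0,0],[0,0,0],[0,0,0]], delta_pos=[[-0.0038,0.001,0],[0,0,0.02],[0,0,0.02],[0,0,0.02],[0,0,0.02],[0,0,0.02],[0,0,0.009],[0,0,0],[0,0,0],[0,0,0],[0,0,0],[0,0,0],[0,0,0],[0,0,0],[0,0,0],[0,0,0]], gripper=[0.0854,0.0854,0.0854,0.0854,0.0854,0.0854,0.0854,0.0854,0.05,0.035,0.015,0.015,0.015,0.015,0.015,0.015], grip_force=40)

```text
time: 5.5
tool_pos: [0.4959, -0.3684, 0.0392]
tcp_rot: [2.574, 1.799, 0.0]
wrist_force: [-0.6, 0.9, 5.4]
width: 0.274
grip_force: 45.5
```

Request:
jog_arm(turn=[[0,0,0],[0,0,0],[0,0,0],[0,0,0],[0,0,-0.1245],[0,0,-0.1245],[0,0,-0.1245],[0,0,-0.1245],[0,0,-0.008],[0,0,0],[0,0,0],[0,0,0],[0,0,0],[0,0,0],[0,0,0],[0,0,0],[0,0,0],[0,0,0]], delta_pos=[[0,0,-0.01],[0,0,-0.02],[0,0,-0.03],[0,0,-0.03],[0,0,-0.02],[0,0,0],[0,0,0],[0,0,0],[0,0,0],[0.036,0.0054,0],[0.036,0.0054,0],[0.036,0.0054,0],[0.036,0.0054,0],[0.036,0.0054,0],[0.036,0.0054,0],[0.036,0.0054,0],[0,0,0],[0,0,0]], gripper=[0.015,0.015,0.015,0.015,0.015,0.015,0.015,0.015,0.015,0.015,0.015,0.015,0.015,0.015,0.015,0.015,0.015,0.015])

```text
time: 7.0
tool_pos: [0.4934, -0.1114, 0.1481]
tcp_rot: [-2.041, -2.388, 0.001]
wrist_force: [-0.1, -0.2, -0.7]
width: 0.276
grip_force: 44.7
```

```bash
python3 - <<'E'
from h import *
im,s=snap("wrist","pics/w_hold.png"); print(s["tool_pos"],s["tcp_rot"],s["wrist_force"],s["torque"])
np.save("s_hold.npy",np.r_[s["tool_pos"],s["tcp_rot"]])
R=Ro.from_rotvec(s["tcp_rot"]).as_matrix(); print(np.arctan2(R[1,1],R[0,1]))
im=cv2.imread("pics/w_hold.png"); cv2.imwrite("pics/crop5.png",cv2.resize(im[100:250,220:420],None,fx=4,fy=4,interpolation=cv2.INTER_CUBIC))
E
```

```text
[ 0.49339657 -0.11136015  0.14809829] [-2.04103684e+00 -2.38755826e+00  5.66572258e-04] [-0.1116058  -0.15554063 -0.7002169 ] [-0.06502511  0.01180037  0.03338718]
0.15617455230200494
```

View pics/crop5.png

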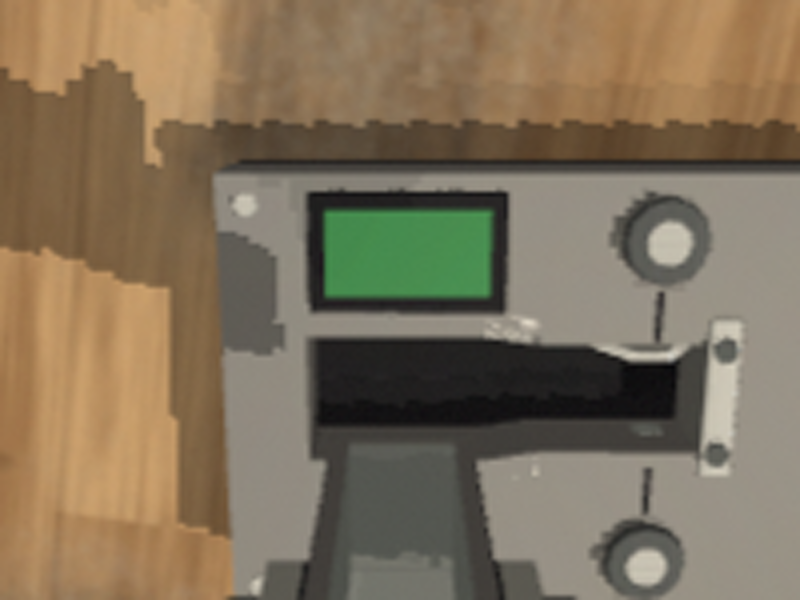

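The view shows the cell held upright, with its +y window's bottom edge at crop (333..470, 443). The pocket corners are at (311,340) and (312,458). I'll refit the meter from this closer picture together with the held cell.

```bash
python3 - <<'E'
from h import *
from scipy.optimize import least_squares
v=np.load("s_hold.npy"); s={"tool_pos":v[:3],"tcp_rot":v[3:]}
f=lambda P:(np.array(P,float)+.5)/4-.5+np.array([220,100])
px=f([(215,172),(311,340),(312,458),(700,451),(706,346),(668,244),(645,565)])
M=np.array([(-80,55,36),(-60,17,36),(-60,-14,36),(35,-12,36),(35,15,36),(23,40,41),(23,-40,41)])*1e-3
def w(p): return Ro.from_euler("z",p[2]).apply(M)+[p[0],p[1],0]
r=least_squares(lambda p:(proj("wrist",w(p),s)-px).ravel(),[.53,-.11,.15]); print(r.x.round(4)); print(r.fun.reshape(-1,2).round(2).tolist())
E_=unproj("wrist",f([(333,443),(470,443)]),s["tool_pos"][2]-.039,s)
R=Ro.from_rotvec(s["tcp_rot"]).as_matrix()
print("edge in tool",((E_-s["tool_pos"])@R).round(4))
for m in (r.x,[.5323,-.1089,.1549]):
  for loc in ([-.038,.0015,0],[.023,0,0]):
    X=Ro.from_euler("z",m[2]).apply(loc)+[m[0],m[1],0]; print(X.round(4),"tcp->target in tool",(R.T@(X-s["tool_pos"])).round(4))
E
```

```text
[ 0.5322 -0.1091  0.1563]
[[-0.05, 0.35], [-0.9, -0.79], [-0.37, 0.49], [-0.24, 0.35], [0.57, -0.2], [0.57, -0.18], [0.4, 0.17]]
edge in tool [[ 0.0123 -0.011   0.039 ]
 [ 0.0123  0.0128  0.039 ]]
[ 0.4944 -0.1135  0.    ] tcp->target in tool [-0.0023  0.0008  0.1481]
[ 0.5549 -0.1055  0.    ] tcp->target in tool [-0.0038  0.0618  0.1481]
[ 0.4945 -0.1133  0.    ] tcp->target in tool [-0.0021  0.0009  0.1481]
[ 0.555  -0.1054  0.    ] tcp->target in tool [-0.0037  0.0619  0.1481]
```

Request:
jog_arm(turn=[[0,0,0],[0,0,0],[0,0,0],[0,0,0],[0,0,0],[0,0,0],[0,0,0]], delta_pos=[[-0.0025,0.0002,0],[0,0,0.02],[0,0,0.02],[0,0,0.02],[0,0,0.012],[0,0,0.006],[0,0,0]], gripper=[0.015,0.015,0.015,0.015,0.015,0.015,0.015])

```text
time: 7.63
tool_pos: [0.4932, -0.1163, 0.0687]
tcp_rot: [-2.043, -2.383, 0.002]
wrist_force: [-1.0, -0.5, -1.7]
width: 0.274
grip_force: 44.8
```

Request:
jog_arm(turn=[[0,0,0],[0,0,0],[0,0,0],[0,0,0],[0,0,0],[0,0,0]], delta_pos=[[0,0,0.005],[0,0,0.004],[0,0,0.003],[0,0,0.002],[0,0,0.002],[0,0,0]], gripper=[0.015,0.015,0.015,0.015,0.015,0.015])

```text
time: 8.13
tool_pos: [0.4944, -0.1155, 0.0542]
tcp_rot: [-2.042, -2.387, 0.0]
wrist_force: [-0.2, 0.7, -1.3]
width: 0.268
grip_force: 44.8
```

Request:
jog_arm(turn=[[0,0,0],[0,0,0],[0,0,0],[0,0,0]], delta_pos=[[0,0,0.001],[0,0,0.001],[0,0,0.001],[0,0,0]], gripper=[0.015,0.015,0.015,0.015])

```text
time: 8.47
tool_pos: [0.4944, -0.1156, 0.0512]
tcp_rot: [-2.043, -2.387, 0.0]
wrist_force: [0.3, -0.1, -1.4]
width: 0.279
grip_force: 44.8
```

```bash
cat > st.py <<'E'
from h import *
s=read_state(); R=Ro.from_rotvec(s["tcp_rot"]).as_matrix(); m=[.5322,-.1091,.1560]
Q=Ro.from_euler("z",m[2]).as_matrix()
print("tcp in meter mm",(1e3*(Q.T@(s["tool_pos"]-[m[0],m[1],0]))).round(2),"F meter",(Q.T@s["wrist_force"]).round(2),"yaw err",np.arctan2(R[1,1],R[0,1])-m[2],"z",R[:,2].round(4),s["time"],s["width"],s["grip_force"])
E
python3 st.py
```

```text
tcp in meter mm [-38.38  -0.55  51.16] F meter [ 0.28 -0.12 -1.44] yaw err -0.0009452737214961648 z [-1.e-04  0.e+00 -1.e+00] 8.4667 0.2792653156949691 44.76663887500763
```

Request:
jog_arm(turn=[[0,0,0],[0,0,0],[0,0,0],[0,0,0]], delta_pos=[[0.001,0,0.0007],[0,0,0.0007],[0,0,0.0006],[0,0,0]], gripper=[0.015,0.015,0.015,0.015])

```text
time: 8.8
tool_pos: [0.4943, -0.1147, 0.0493]
tcp_rot: [2.043, 2.387, 0.0]
wrist_force: [-0.2, -0.0, -0.3]
width: 0.273
grip_force: 44.8
```

```bash
python3 st.py
```

```text
tcp in meter mm [-38.26   0.39  49.27] F meter [-0.22 -0.02 -0.33] yaw err -0.000999479958848165 z [ 1.e-04 -0.e+00 -1.e+00] 8.8 0.2734747370427598 44.76158559322357
```

Request:
jog_arm(turn=[[0,0,0],[0,0,0],[0,0,0]], delta_pos=[[0,0,0.0004],[0,0,0],[0,0,0]], gripper=[0.015,0.015,0.015])

```text
time: 9.05
tool_pos: [0.4944, -0.1147, 0.0492]
tcp_rot: [2.043, 2.387, 0.0]
wrist_force: [-1.7, 0.8, 3.1]
width: 0.277
grip_force: 45.2
```

```bash
python3 st.py; python3 st.py
```

```text
tcp in meter mm [-38.2    0.35  49.21] F meter [-1.53  1.04  3.13] yaw err -0.0010212681375737498 z [ 1.e-04 -0.e+00 -1.e+00] 9.05 0.2766296582845797 45.151217579841614
tcp in meter mm [-38.2    0.35  49.21] F meter [-1.53  1.04  3.13] yaw err -0.0010212681375737498 z [ 1.e-04 -0.e+00 -1.e+00] 9.05 0.2766296582845797 45.151217579841614
```

Request:
jog_arm(turn=[[0,0,0],[0,0,0],[0,0,0],[0,0,0],[0,0,0],[0,0,0],[0,0,0],[0,0,0],[0,0,0]], delta_pos=[[0,0.002,-0.0002],[0,0.004,0],[0,0.004,0],[0,0.004,0],[0,0.004,0],[0,0.004,0],[0,0.003,0],[0,0.003,0],[0,0,0]], gripper=[0.015,0.015,0.015,0.015,0.015,0.015,0.015,0.015,0.015])

```text
time: 9.8
tool_pos: [0.523, -0.1103, 0.0492]
tcp_rot: [2.042, 2.386, 0.001]
wrist_force: [-2.4, 0.3, 4.1]
width: 0.274
grip_force: 45.4
```

```bash
python3 st.py
```

```text
tcp in meter mm [-9.31  0.21 49.21] F meter [-2.29  0.62  4.11] yaw err -0.0008903010088751051 z [ 1.1e-03 -1.0e-04 -1.0e+00] 9.8 0.27364827948455006 45.44399678707123
```

Sliding freely. Continue onto the spring.

Request:
jog_arm(turn=[[0,0,0],[0,0,0],[0,0,0],[0,0,0],[0,0,0],[0,0,0],[0,0,0]], delta_pos=[[0,0.003,-0.0002],[0,0.003,0],[0,0.003,0],[0,0.003,0],[0,0.002,0],[0,0.002,0],[0,0,0]], gripper=[0.015,0.015,0.015,0.015,0.015,0.015,0.015])

```text
time: 10.38
tool_pos: [0.5332, -0.1088, 0.0492]
tcp_rot: [-2.036, -2.383, 0.012]
wrist_force: [-16.5, -5.4, 17.3]
width: 0.279
grip_force: 47.0
```

```bash
python3 st.py
```

```text
tcp in meter mm [ 1.02  0.13 49.25] F meter [-17.11  -2.79  17.35] yaw err 0.0007277538177878906 z [-0.0106 -0.0013 -0.9999] 10.3833 0.27919173966448213 46.99714958667755
```

Request:
jog_arm(turn=[[0,0,0],[0,0,0],[0,0,0],[0,0,0]], delta_pos=[[0,-0.006,0],[0,-0.006,-0.0005],[0,-0.002,-0.0005],[0,0,0]], gripper=[0.015,0.015,0.015,0.015])

```text
time: 10.72
tool_pos: [0.5235, -0.1099, 0.0499]
tcp_rot: [-2.043, -2.386, -0.0]
wrist_force: [-0.0, -1.2, -1.5]
width: 0.277
grip_force: 44.7
```

```bash
python3 st.py; python3 - <<'E'
from h import *
im,s=snap("wrist","pics/w_j.png")
np.save("s_j.npy",np.r_[s["tool_pos"],s["tcp_rot"]])
im=cv2.imread("pics/w_j.png"); cv2.imwrite("pics/crop6.png",cv2.resize(im[130:270,230:420],None,fx=4,fy=4,interpolation=cv2.INTER_CUBIC))
E
```

```text
tcp in meter mm [-8.74  0.53 49.92] F meter [-0.19 -1.14 -1.52] yaw err -0.001285548778290374 z [-1.e-04  2.e-04 -1.e+00] 10.7167 0.2765004543361622 44.716381430625916
```

View pics/crop6.png

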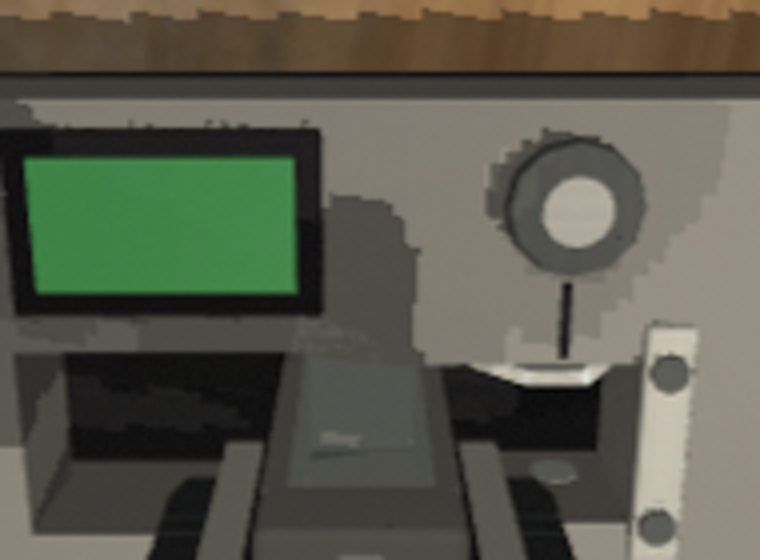

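Request:
jog_arm(turn=[[0,0,0],[0,0,0],[0,0,0],[0,0,0]], delta_pos=[[0,0.0025,0],[0,0.0025,0],[0,0.002,0],[0,0,0]], gripper=[0.015,0.015,0.015,0.015])

```text
time: 11.1
tool_pos: [0.5307, -0.1091, 0.0498]
tcp_rot: [-2.042, -2.387, 0.002]
wrist_force: [-1.7, -3.5, -1.4]
width: 0.274
grip_force: 44.6
```

```bash
python3 st.py
```

```text
tcp in meter mm [-1.47  0.22 49.81] F meter [-2.27 -3.23 -1.43] yaw err -0.0005061205840234673 z [-1.2e-03 -4.0e-04 -1.0e+00] 11.1 0.2744229439649406 44.624669551849365
```

Request:
jog_arm(turn=[[0,0,0],[0,0,0],[0,0,0]], delta_pos=[[0,0.0015,0],[0,0.0015,0],[0,0,0]], gripper=[0.015,0.015,0.015])

```text
time: 11.35
tool_pos: [0.5331, -0.1088, 0.0498]
tcp_rot: [-2.041, -2.386, 0.003]
wrist_force: [-3.1, -4.5, -1.7]
width: 0.274
grip_force: 44.6
```

```bash
python3 st.py
```

```text
tcp in meter mm [ 0.98  0.14 49.79] F meter [-3.76 -3.95 -1.69] yaw err -0.0004897596843871921 z [-1.9e-03 -5.0e-04 -1.0e+00] 11.35 0.2743926382100222 44.63086187839508
```

Lifting helped. I'll give way to −y a little and carry on.

Request:
jog_arm(turn=[[0,0,0],[0,0,0],[0,0,0],[0,0,0]], delta_pos=[[-0.0002,0.002,0],[-0.0002,0.002,0],[-0.0001,0.002,0],[0,0,0]], gripper=[0.015,0.015,0.015,0.015])

```text
time: 11.68
tool_pos: [0.5401, -0.1087, 0.0501]
tcp_rot: [2.042, 2.386, -0.001]
wrist_force: [-1.3, -5.4, -3.3]
width: 0.28
grip_force: 44.5
```

```bash
python3 st.py
```

```text
tcp in meter mm [ 7.9  -0.84 50.07] F meter [-2.12 -5.14 -3.28] yaw err -0.0007450057368479368 z [ 2.0e-04 -1.1e-03 -1.0e+00] 11.6833 0.28035291158120823 44.536054730415344
```

Request:
jog_arm(turn=[[0,0,0],[0,0,0],[0,0,0],[0,0,0]], delta_pos=[[0,0.002,0],[0,0.002,0],[0,0.001,0],[0,0,0]], gripper=[0.015,0.015,0.015,0.015])

```text
time: 12.02
tool_pos: [0.5456, -0.1079, 0.0504]
tcp_rot: [2.041, 2.386, 0.0]
wrist_force: [-0.9, -4.1, -1.8]
width: 0.277
grip_force: 44.6
```

```bash
python3 st.py
```

```text
tcp in meter mm [13.42 -0.9  50.44] F meter [-1.57 -3.93 -1.76] yaw err -0.0007511470205932014 z [ 0.0013 -0.001  -1.    ] 12.0167 0.27741286710075647 44.61798548698425
```

Request:
jog_arm(turn=[[0,0,0],[0,0,0],[0,0,0],[0,0,0],[0,0,0]], delta_pos=[[0,0.002,0.0002],[0,0.002,0.0002],[0,0.0015,0.0002],[0,0.0015,0],[0,0,0]], gripper=[0.015,0.015,0.015,0.015,0.015])

```text
time: 12.43
tool_pos: [0.5523, -0.1067, 0.0498]
tcp_rot: [2.042, 2.386, -0.0]
wrist_force: [-0.7, -5.1, -1.1]
width: 0.275
grip_force: 44.7
```

```bash
python3 st.py
```

```text
tcp in meter mm [20.23 -0.76 49.84] F meter [-1.53 -4.92 -1.08] yaw err -0.0007276344452788186 z [ 9.e-04 -9.e-04 -1.e+00] 12.4333 0.2747727017946147 44.6914279460907
```

Request:
jog_arm(turn=[[0,0,0],[0,0,0],[0,0,0],[0,0,0]], delta_pos=[[-0.0003,0.0008,0.0002],[0,0.0006,0.0001],[0,0.0004,0],[0,0,0]], gripper=[0.015,0.015,0.015,0.015])

```text
time: 12.77
tool_pos: [0.5538, -0.1067, 0.0496]
tcp_rot: [2.042, 2.386, -0.001]
wrist_force: [-2.4, -5.0, -0.5]
width: 0.274
grip_force: 44.9
```

```bash
python3 st.py
```

```text
tcp in meter mm [21.71 -0.96 49.57] F meter [-3.17 -4.55 -0.54] yaw err -0.0007439587425372152 z [ 3.e-04 -7.e-04 -1.e+00] 12.7667 0.2736847101423569 44.89594280719757
```

Request:
jog_arm(turn=[[0,0,0],[0,0,0]], delta_pos=[[0,0.0005,0],[0,0,0]], gripper=[0.015,0.015])

```text
time: 12.93
tool_pos: [0.5538, -0.1067, 0.0496]
tcp_rot: [2.042, 2.387, -0.002]
wrist_force: [-2.8, -4.9, 0.2]
width: 0.278
grip_force: 45.0
```

```bash
python3 st.py
```

```text
tcp in meter mm [21.76 -0.94 49.57] F meter [-3.55 -4.45  0.16] yaw err -0.0005567204557999361 z [-6.e-04 -8.e-04 -1.e+00] 12.9333 0.27763453959178397 44.99723553657532
```

Request:
jog_arm(turn=[[0,0,0],[0,0,0]], delta_pos=[[0,0.0005,0],[0,0,0]], gripper=[0.015,0.015])

```text
time: 13.1
tool_pos: [0.5539, -0.1067, 0.0496]
tcp_rot: [-2.042, -2.387, 0.003]
wrist_force: [-4.4, -4.8, 1.2]
width: 0.274
grip_force: 45.2
```

```bash
python3 st.py
```

```text
tcp in meter mm [21.79 -0.95 49.57] F meter [-5.11 -4.1   1.18] yaw err -0.0005588606672053964 z [-1.5e-03 -9.0e-04 -1.0e+00] 13.1 0.27373136226534506 45.159836411476135
```

Request:
jog_arm(turn=[[0,0,0],[0,0,0]], delta_pos=[[0,0.0005,0],[0,0,0]], gripper=[0.015,0.015])

```text
time: 13.27
tool_pos: [0.5539, -0.1066, 0.0495]
tcp_rot: [-2.041, -2.386, 0.004]
wrist_force: [-5.7, -5.5, 2.3]
width: 0.277
grip_force: 45.3
```

```bash
python3 st.py
```

```text
tcp in meter mm [21.8  -0.94 49.54] F meter [-6.46 -4.55  2.26] yaw err -0.0005040124541215718 z [-2.5e-03 -9.0e-04 -1.0e+00] 13.2667 0.27703644856183746 45.329142808914185
```

Request:
jog_arm(turn=[[0,0,0],[0,0,0],[0,0,0]], delta_pos=[[0,0.0007,0],[0,0.0007,0],[0,0,0]], gripper=[0.015,0.015,0.015])

```text
time: 13.52
tool_pos: [0.554, -0.1066, 0.0496]
tcp_rot: [-2.04, -2.385, 0.007]
wrist_force: [-9.5, -7.1, 6.5]
width: 0.274
grip_force: 45.8
```

```bash
python3 st.py
```

```text
tcp in meter mm [21.91 -0.92 49.55] F meter [-10.47  -5.58   6.46] yaw err -0.00019287157123037968 z [-0.0054 -0.0011 -1.    ] 13.5167 0.274266643842593 45.808939933776855
```

Request:
jog_arm(turn=[[0,0,0],[0,0,0],[0,0,0]], delta_pos=[[0,0.0005,-0.0003],[0,0.0005,0],[0,0,0]], gripper=[0.015,0.015,0.015])

```text
time: 13.77
tool_pos: [0.554, -0.1066, 0.0496]
tcp_rot: [-2.039, -2.384, 0.009]
wrist_force: [-11.6, -7.3, 7.4]
width: 0.276
grip_force: 45.9
```

```bash
python3 st.py
```

```text
tcp in meter mm [21.96 -0.89 49.58] F meter [-12.64  -5.43   7.43] yaw err 1.1397768995002888e-05 z [-0.0072 -0.0012 -1.    ] 13.7667 0.2759795688805447 45.85884153842926
```

The stop contact could be confused with floor sticking, so I back off, lift a little and push again.

Request:
jog_arm(turn=[[0,0,0],[0,0,0],[0,0,0],[0,0,0],[0,0,0]], delta_pos=[[0,-0.002,0],[0,-0.002,-0.0003],[0,-0.001,-0.0004],[0,0,0],[0,0,0]], gripper=[0.015,0.015,0.015,0.015,0.015])

```text
time: 14.18
tool_pos: [0.5533, -0.1066, 0.0507]
tcp_rot: [2.042, 2.386, 0.001]
wrist_force: [0.8, -4.5, -3.6]
width: 0.273
grip_force: 44.3
```

```bash
python3 st.py
```

```text
tcp in meter mm [21.27 -0.77 50.69] F meter [ 0.14 -4.59 -3.61] yaw err -0.0010365227521022813 z [ 1.8e-03 -4.0e-04 -1.0e+00] 14.1833 0.2731508242789343 44.34040546417236
```

Request:
jog_arm(turn=[[0,0,0],[0,0,0],[0,0,0],[0,0,0],[0,0,0]], delta_pos=[[0,0.001,0],[0,0.001,0],[0,0.0005,0],[0,0.0005,0],[0,0,0]], gripper=[0.015,0.015,0.015,0.015,0.015])

```text
time: 14.6
tool_pos: [0.5538, -0.1062, 0.0505]
tcp_rot: [-2.04, -2.386, 0.005]
wrist_force: [-4.6, -6.0, 2.0]
width: 0.274
grip_force: 45.2
```

```bash
python3 st.py
```

```text
tcp in meter mm [21.83 -0.52 50.52] F meter [-5.48 -5.24  1.97] yaw err -0.00015395206889753932 z [-3.9e-03 -5.0e-04 -1.0e+00] 14.6 0.2738094165216614 45.244020223617554
```

The same stopping point (21.83) at a different height confirms it is the end stop. I set the cell down again, press and hold.

Request:
jog_arm(turn=[[0,0,0],[0,0,0],[0,0,0],[0,0,0],[0,0,0]], delta_pos=[[0,-0.0025,0],[-0.0003,0,0.0005],[0,0,0.0005],[0,0,0],[0,0,0]], gripper=[0.015,0.015,0.015,0.015,0.015])

```text
time: 15.02
tool_pos: [0.5537, -0.1067, 0.05]
tcp_rot: [2.042, 2.386, 0.001]
wrist_force: [-0.3, -3.8, 1.7]
width: 0.273
grip_force: 45.1
```

```bash
python3 st.py
```

```text
tcp in meter mm [21.62 -0.97 49.99] F meter [-0.9  -3.74  1.71] yaw err -0.0009119302202080792 z [ 1.3e-03 -3.0e-04 -1.0e+00] 15.0167 0.2728973162651844 45.112974643707275
```

Request:
jog_arm(turn=[[0,0,0],[0,0,0],[0,0,0],[0,0,0],[0,0,0],[0,0,0]], delta_pos=[[0,0.001,0],[0,0.001,0],[0,0.001,0],[0,0.0005,0],[0,0.0005,0],[0,0,0]], gripper=[0.015,0.015,0.015,0.015,0.015,0.015])

```text
time: 15.52
tool_pos: [0.554, -0.1065, 0.0493]
tcp_rot: [-2.039, -2.384, 0.007]
wrist_force: [-9.2, -6.7, 8.5]
width: 0.273
grip_force: 46.1
```

```bash
python3 st.py
```

```text
tcp in meter mm [21.9  -0.79 49.31] F meter [-10.15  -5.15   8.46] yaw err -0.00017182761111747547 z [-6.7e-03 -5.0e-04 -1.0e+00] 15.5167 0.27252470064980283 46.117127537727356
```

Request:
jog_arm(turn=[[0,0,0],[0,0,0],[0,0,0],[0,0,0],[0,0,0],[0,0,0],[0,0,0],[0,0,0]], delta_pos=[[0,0.0007,-0.0002],[0,0.0007,-0.0002],[0,0,0],[0,0,0],[0,0,0],[0,0,0],[0,0,0],[0,0,0]], gripper=[0.015,0.015,0.015,0.015,0.015,0.015,0.015,0.015])

```text
time: 16.18
tool_pos: [0.554, -0.1064, 0.0493]
tcp_rot: [-2.037, -2.383, 0.01]
wrist_force: [-11.0, -7.7, 9.6]
width: 0.275
grip_force: 46.1
```

```bash
python3 st.py
```

```text
tcp in meter mm [21.98 -0.75 49.33] F meter [-12.07  -5.87   9.62] yaw err -8.934556085077316e-05 z [-9.2e-03 -6.0e-04 -1.0e+00] 16.1833 0.27495686578107814 46.118794083595276
```

Request:
jog_arm(turn=[[0,0,0],[0,0,0],[0,0,0],[0,0,0],[0,0,0],[0,0,0],[0,0,0],[0,0,0]], delta_pos=[[0,0.0005,-0.0004],[0,0.0005,-0.0003],[0,0,0],[0,0,0],[0,0,0],[0,0,0],[0,0,0],[0,0,0]], gripper=[0.015,0.015,0.015,0.015,0.015,0.015,0.015,0.015])

```text
time: 16.85
tool_pos: [0.5541, -0.1064, 0.0493]
tcp_rot: [-2.036, -2.382, 0.012]
wrist_force: [-12.9, -8.0, 8.1]
width: 0.274
grip_force: 45.8
```

```bash
python3 st.py
```

```text
tcp in meter mm [22.01 -0.71 49.33] F meter [-13.95  -5.86   8.14] yaw err 0.00010615379249523382 z [-1.110e-02 -8.000e-04 -9.999e-01] 16.85 0.27399602009933594 45.80288350582123
```

Held at about 14 N wrist force, which is about 10 N at the stop after drag. Now relax and release.

Request:
jog_arm(turn=[[0,0,0],[0,0,0],[0,0,0],[0,0,0],[0,0,0]], delta_pos=[[0,-0.002,0.0002],[0,-0.002,0.0002],[0,-0.0015,0.0002],[0,0,0],[0,0,0]], gripper=[0.015,0.015,0.015,0.015,0.015])

```text
time: 17.27
tool_pos: [0.5536, -0.1064, 0.0494]
tcp_rot: [-2.042, -2.386, 0.0]
wrist_force: [0.1, -4.4, -4.0]
width: 0.273
grip_force: 44.5
```

```bash
python3 st.py
```

```text
tcp in meter mm [21.59 -0.64 49.41] F meter [-0.61 -4.39 -3.96] yaw err -0.0009217380324142987 z [-6.e-04  1.e-04 -1.e+00] 17.2667 0.27280858965618027 44.51543748378754
```

Request:
jog_arm(turn=[[0,0,0],[0,0,0],[0,0,0],[0,0,0],[0,0,0],[0,0,0],[0,0,0],[0,0,0]], delta_pos=[[0,0,0],[0,0,0],[0,0,0],[0,0,0],[0,0,0],[0,0,0],[0,0,0],[0,0,0]], gripper=[0.024,0.028,0.032,0.04,0.05,0.05,0.05,0.05], grip_force=20)

```text
time: 17.93
tool_pos: [0.5539, -0.1064, 0.0499]
tcp_rot: [-2.043, -2.387, -0.0]
wrist_force: [0.2, 0.9, -0.5]
width: 0.584
grip_force: 0.0
```

```bash
python3 st.py
```

```text
tcp in meter mm [21.82 -0.7  49.94] F meter [ 0.36  0.85 -0.46] yaw err -0.00101194784353012 z [ 0.e+00  1.e-04 -1.e+00] 17.9333 0.5835904104754123 0.0
```

Request:
jog_arm(turn=[[0,0,0],[0,0,0],[0,0,0],[0,0,0],[0,0,0],[0,0,0],[0,0,0],[0,0,0]], delta_pos=[[0,0,-0.01],[0,0,-0.02],[0,0,-0.025],[0,0,-0.025],[0,0,-0.025],[0.02,0,-0.015],[0,0,0],[0,0,0]], gripper=[0.05,0.05,0.05,0.05,0.05,0.07,0.07,0.07])

```text
time: 18.6
tool_pos: [0.5517, -0.0865, 0.1719]
tcp_rot: [2.039, 2.386, 0.002]
wrist_force: [-0.3, -0.6, -0.2]
width: 0.821
grip_force: 0.0
```

```bash
python3 - <<'E'
from h import *
im,s=snap("wrist","pics/w_end.png"); print(s["tool_pos"],s["tcp_rot"])
np.save("s_end.npy",np.r_[s["tool_pos"],s["tcp_rot"]])
im=cv2.imread("pics/w_end.png")
m=[.5322,-.1091,.1563]; Q=Ro.from_euler("z",m[2])
X=Q.apply(np.array([[x,y,.085] for x,y in((.011,-.012),(.035,-.012),(.035,.012),(.011,.012))]))+[m[0],m[1],0]
u=proj("wrist",X,s); print(u.round(1))
x,y=(u.mean(0)-[75,75]).astype(int); print(x,y)
cv2.imwrite("pics/crop7.png",cv2.resize(im[y:y+130,x:x+150],None,fx=4.5,fy=4.5,interpolation=cv2.INTER_CUBIC))
E
```

```text
[ 0.55171074 -0.08654053  0.17188025] [2.03921941 2.3856467  0.00248655]
[[305.6 238. ]
 [332.  238. ]
 [332.4 213.1]
 [305.2 213.2]]
243 150
```

View pics/crop7.png

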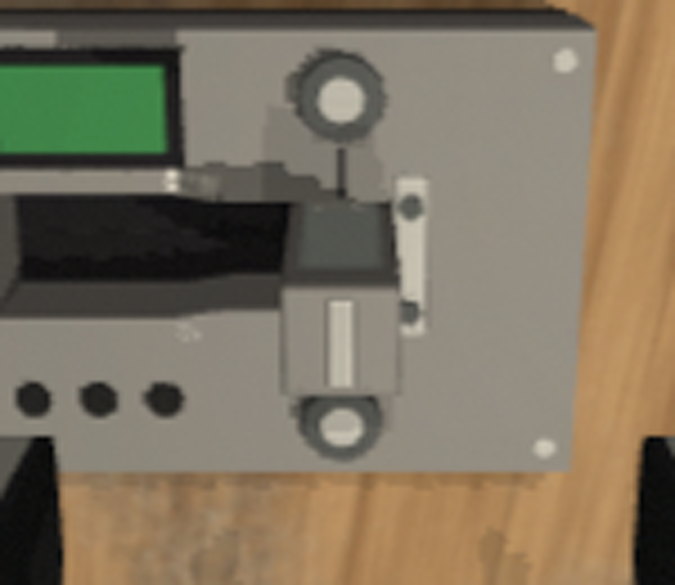

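The final view shows the cell upright against the stop. Its top face at crop (282–400, 284–396) matches the predicted seat to within a pixel, with the bar across the lane and the gripper clear.

```bash
python3 -c "
from workcell import ticket
print(ticket.finish_job())"
```

```text
the job is handed in; nothing more can be done
None
```

The reference cell is seated upright on the end stop with its clear faces along the light path, released and handed in; the hand-in gave no verdict, and I estimate about 10 N on the stop from about 14 N at the wrist, never above 20 N.

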